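# Test-run the paddle sander in the woodblock workshop

## Robot

A 6-joint arm with a two-finger parallel gripper is mounted at the origin on the work surface. World frame = base frame: x ahead of the robot, y to its left, z up, the work surface at z = 0. Lengths are in m, angles in rad, forces in N, time in s.
With the tool pointing down it reaches from about 0.25 to 0.8 m from the base axis. Payload 8.5 kg.
Tool frame: the origin (TCP) lies at the very end of the fingers, on their centre line; the grasp point (between the pads) lies 19 mm behind it; z points along the fingers, y is the direction in which the jaws open and shut (so a half turn about z gives the same grasp; the last joint's range is limited). The gripper opens to 85 mm and grips with 20 to 120 N. Pads are 22 mm wide; open, the fingers measure 114 mm over their backs; the gripper's body (76 mm by 85 mm) begins 54 mm behind the grasp point. The pads swing forward as they close: fully open they stand 13 mm farther back than shut.
Start: joints at [-1.175, 0.238, -0.013, 1.319, 0, 1.571], TCP at [0.202, -0.484, 0.231] pointing down, gripper open.
Joint ranges: [-2.66, 2.66], [-1.03, 1.9], [-1.14, 1.46], [-1.82, 2.27], [-1.45, 1.34], [-3.14, 3.14]. Speed limits (rad/s): [2.22, 2.22, 2.79, 3.14, 3.14, 3.14].

## Interface

Orientations are given as a unit quaternion [x, y, z, w].
In Python, from workcell import * gives the robot as it stands.
- The arm moves only by the tool step_arm, never from a script. Its argument "increments" is a list of rows, each a list of 7 numbers: the shift along the tool's x, y, z scaled (see below), then the turn, a rotation vector about the tool's x, y, z scaled (see below), then the opening, from -1 (shut) to 1 (fully open). A call has 1 to 20 rows; each row is the pose to reach, as a shift and turn from the pose commanded when the call began, along the tool's axes at that moment, turning the shorter way round; what a row does not reach only later rows make up. The controller multiplies each number of a shift by 800 mm and each number of a turn by pi rad. A row lasts 1/8 s, in which the tool goes at most 62.5 mm and 10.7 degrees, less where a joint would pass 70% of its speed; a pose out of reach is approached as far as the arm can. A call with a number of a shift or a turn outside -1 to 1 is refused whole. A call with a gripper value outside its range is refused whole. The fingers move at their own pace and stop on an object; "grip_force" is the grip in N (left out, the last holds). Time passes only in rows, so rows that repeat a pose let the fingers close. It gives the time, the measured TCP pose, the force and the opening at its end, in the units of the state.
- state(): the state, without advancing time (a new reading comes with each control period).
- snapshot(name): name is "side" or "top"; returns (picture, depth): 384x512x3 uint8, blue, green, red; 384x512 float32, m along the optical axis (not along the pixel's ray), 0 where there is no reading.
- calibration(name): a dict with "mtx" (3x3 intrinsics, pixels), "rvec" (rotation vector, rad) and "tvec" (3), from world to camera coordinates, as OpenCV has them. Camera axes: x right, y down, z forward; pixel columns grow to the right and rows downward; lengths in m; the calibration is good to about 2 mm. A picture is of the moment at which its call begins. calibration takes no time and is no camera call.
- finish_job(): hands the job in, once; it reports no verdict.
The state is a dict: "t": time; "joint_positions": joint angles; "qvel": joint speeds; "effort": joint torques, N m; "tool_pos": TCP position; "eef_rot": TCP orientation; "ft_force": force on the tool from outside, world axes, zero at the start; "moment": the same for the moment, N m; "gripper_width": finger opening in m.
Only numpy, scipy, OpenCV 4.12 (cv2) and the standard library are available. Lean on these libraries where they do the work, as an engineer would, in place of code of your own. Each camera call takes 0.05 s, during which the arm holds its last target. There are 200 camera calls.

## Task

Give the green angle sander a short test run: flip its yellow lock-off lever forward, towards the sanding disc, as far as it goes, then squeeze the black paddle fully home against the tool's body and hold it there for about a second. Let go so that the paddle springs out again, with the lever left forward, and do not touch the orange sander.

Things in the scene. Friction and masses are not known exactly. Their poses are not given: they have to be found in the camera images.
- green_sander: Sander to test: green body on its side, fixed in a wooden stand. Origin: table level, mid-stand; z up, x forward to the disc, y to the paddle side. mm: body x -130..105, y -18..18, height 60..100; posts (x -90, 75; 30 wide) below, foot 270 x 90 x 14; fingers can straddle the body elsewhere. Gear head x 102..162, height 55..105. Red-brown disc 104 across, upright at x 145, y 32..39, top 132.
- green_lever (a joint): Yellow lever on top of the green sander, 18 mm wide, 7 thick, 41 long; pivot across the body at x 75, y 0, height 100 mm in green_sander. Rad: 0 leans back 40 deg (tip x 49, height 131, locked; starts at 0..0.15), 0.7 upright (tip height 141), 1.4 leans forward 40 deg on its stop (tip x 101). Light friction (1 N at tip), stays where left. Below about 1.0 it blocks the paddle.
- green_paddle (a joint): Black plate on the green sander's +y side, 160 mm long, 8 thick, height 63..97 mm, hinged on an upright pin at its rear (x -75, y 23 in green_sander), front end x 88. Rad: 0 out, 0.13 home against the body. At x 10 its outer face is at y 38 out, y 27 home; body plus paddle there 56 mm wide out, 45 home. About 9 N at x 10 brings it home; springs out when released.
- orange_sander: The other sander, not to be touched: the same tool, stand, lever and paddle with an orange body. Same frame and sizes as green_sander.

How it is judged:
On the way, in this order (a step that is already met when the one before it is completed fails the run):
1. the green sander's lock-off lever is flipped forward (past 1.15 rad) with the paddle still out (value of joint green_lever above 1.15 rad and value of joint green_paddle below 0.04 rad), for 0.1 s.
2. the paddle is held home (past 0.1 rad) for half a second with the lever forward (value of joint green_paddle above 0.1 rad and value of joint green_lever above 1 rad), for 0.5 s.
At the end, for the whole second after the job is handed in: The green sander's lever leans forward (past 1.1 rad) and its paddle, having been held home, has sprung out again (below 0.03 rad) (value of joint green_lever above 1.1 rad and value of joint green_paddle below 0.03 rad); the robot touches nothing.
It fails at once if the robot touches the orange sander (more than 2 N) (contact force between any of the fingers, the arm and orange_sander above 2 N).
It also fails if it takes over 38 s, if anything falls off the work surface, if the arm or the gripper's body presses on something with over 40 N, if the wrist force passes 120 N, or if a joint passes its speed limit or range.

## Working session

There is one attempt and no reset: what is moved stays moved. The work goes in short steps, Python scripts to look and compute and a tool call to move; the robot and the scene stay as the last step left them, time stands still between calls to the robot, and variables do not carry over. Pictures are saved under pics/ and viewed, about 8 in all and at most 12, crops included, and the job is handed in when it is done.

Besides the shell and the picture viewer there is one more tool, called after "Call:" as name([rows], argument=value, ...), one row to a line, values as JSON. step_arm: Moves the arm, as the interface text tells. Its arguments: {"type":"object","properties":{"increments":{"type":"array","items":{"type":"array","items":{"type":"number","minimum":-1,"maximum":1}}},"grip_force":{"type":"number"}},"required":["increments"]}

```bash
mkdir -p pics
python3 - <<'E'
from workcell import *
import cv2,numpy as np
s=state();print(s['t'],s['tool_pos'],s['eef_rot'],s['gripper_width'])
for n in ("top","side"):
    p,d=snapshot(n);cv2.imwrite(f"pics/{n}0.png",p);np.savez(f"pics/{n}0.npz",p=p,d=d)
    c=calibration(n);R=cv2.Rodrigues(np.array(c['rvec']))[0];print(n,c['mtx'],-R.T@np.array(c['tvec']).ravel())
a=cv2.imread("pics/top0.png");b=cv2.imread("pics/side0.png")
E
```

```text
0.0 [ 0.20227529 -0.48400628  0.23065552] [ 9.80476265e-01  1.96636048e-01 -1.27043166e-04 -7.36034495e-04] 0.0854583469490646
top [[361.03106805   0.         255.59498681]
 [  0.         361.03106805 188.02887453]
 [  0.           0.           1.        ]] [0.37909705 0.00833029 0.83369739]
side [[356.63363689   0.         247.76028063]
 [  0.         356.63363689 187.25777599]
 [  0.           0.           1.        ]] [ 0.46016983 -0.51770351  0.71193185]
```

View pics/top0.png

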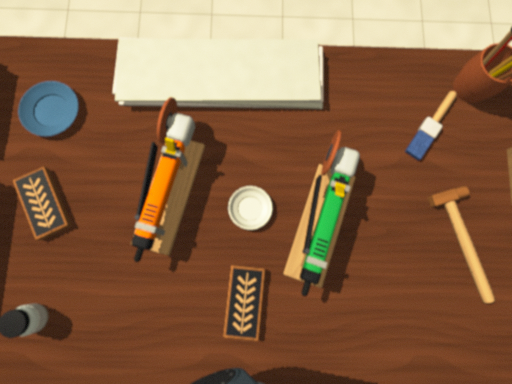

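View pics/side0.png

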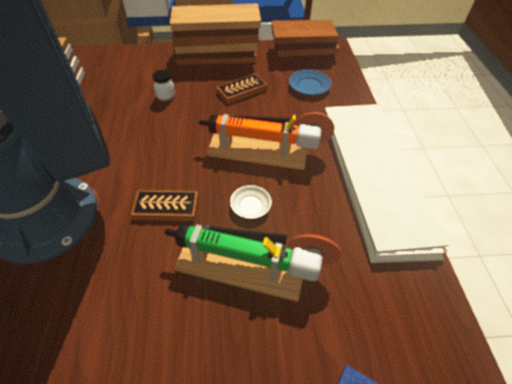

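The top view shows the green sander near pixel (330,215), with its disc pointing up the image (world +x), its paddle on the left (+y), and the yellow lever near (342,186). The orange sander is well clear at (165,185). Next I'll measure the green sander's axis and lever.

```bash
cat > h.py <<'E'
import cv2,numpy as np
from workcell import *
def cloud(n,d):
    c=calibration(n);R=cv2.Rodrigues(np.array(c['rvec']))[0];t=np.array(c['tvec']).ravel();K=np.array(c['mtx'])
    v,u=np.indices(d.shape);r=np.stack([(u-K[0,2])/K[0,0],(v-K[1,2])/K[1,1],np.ones(d.shape)],-1)*d[...,None]
    return (r-t)@R
E
python3 - <<'E'
from h import *
for n,(x0,x1,y0,y1) in (("top",(270,390,110,310)),("side",(160,350,210,310))):
    z=np.load(f"pics/{n}0.npz");p,d=z['p'],z['d'];P=cloud(n,d);h=cv2.cvtColor(p,cv2.COLOR_BGR2HSV)
    roi=np.zeros(d.shape,bool);roi[y0:y1,x0:x1]=1;roi&=d>0
    H,S,V=[h[...,i].astype(int) for i in range(3)]
    g=roi&(H>45)&(H<85)&(S>120);y=roi&(H>20)&(H<32)&(S>170)&(V>150);w=roi&(S<40)&(V>170)&(P[...,2]>.05)
    r=roi&((H<10)|(H>172))&(S>100)&(P[...,2]>.06); k=roi&(V<60)&(P[...,2]>.05)
    G=P[g];top=G[(G[:,2]>.085)]
    l=cv2.fitLine(top[:,:2].astype(np.float32),cv2.DIST_HUBER,0,.01,.01).ravel();a=l[:2]*np.sign(l[0])
    c=l[2:];b=np.array([-a[1],a[0]]);print(n,'yaw',np.arctan2(a[1],a[0]),'c',c,'ztop',np.percentile(G[:,2],[5,50,95]))
    for nm,m in (('green',g),('yellow',y),('white',w),('red',r),('black',k)):
        Q=P[m]; 
        if len(Q)<5: print(nm,len(Q));continue
        q=Q[:,:2]-c; print(nm,len(Q),'along',np.percentile(q@a,[2,50,98]).round(4),'across',np.percentile(q@b,[2,50,98]).round(4),'z',np.percentile(Q[:,2],[2,50,98]).round(4))
    # wood footprint
    wd=roi&(P[...,2]>.009)&(P[...,2]<.02);Q=P[wd][:,:2].astype(np.float32)
    R_=cv2.minAreaRect(Q);print('foot',R_,len(Q))
E
```

```text
top yaw -0.31155235 c [ 0.44998115 -0.15324797] ztop [0.0863911  0.09811862 0.10070562]
green 1464 along [-0.0927 -0.0005  0.1117] across [-0.0178  0.0014  0.016 ] z [0.0795 0.0981 0.1012]
yellow 120 along [0.0621 0.0783 0.0955] across [-0.0124 -0.0025  0.0061] z [0.0992 0.1159 0.1319]
white 365 along [0.1194 0.1422 0.1696] across [-0.0205 -0.0044  0.0133] z [0.1001 0.1033 0.1059]
red 57 along [-0.144   0.1508  0.1903] across [-0.0047  0.035   0.0369] z [0.0708 0.099  0.1296]
black 482 along [-0.1389 -0.0974  0.103 ] across [-0.0149  0.0122  0.0416] z [0.0831 0.0959 0.1017]
foot ((0.47440794110298157, -0.12303325533866882), (0.16731764376163483, 0.2694762349128723), 71.47337341308594) 1733
side yaw -0.3509307 c [ 0.43502966 -0.15867706] ztop [0.07536048 0.09812166 0.10093336]
green 1863 along [-0.0773  0.0204  0.1277] across [-0.0125 -0.0014  0.0379] z [0.0728 0.0981 0.1015]
yellow 163 along [0.0767 0.0927 0.1084] across [0.0008 0.0091 0.045 ] z [0.0856 0.1175 0.1329]
white 499 along [-0.059   0.1597  0.187 ] across [-0.0065  0.009   0.0274] z [0.1009 0.1039 0.1067]
red 524 along [-0.1121  0.1824  0.221 ] across [-0.0032  0.0448  0.05  ] z [0.0664 0.107  0.1307]
black 616 along [-0.1226  0.0126  0.1098] across [-0.0142  0.0345  0.0508] z [0.0752 0.0937 0.1015]
foot ((0.443172812461853, -0.09812067449092865), (0.1983245462179184, 0.3503055274486542), 71.7481918334961) 2898
```

Run:
```python
from h import *
z=np.load("pics/top0.npz");p,d=z['p'],z['d'];P=cloud("top",d);h=cv2.cvtColor(p,cv2.COLOR_BGR2HSV)
roi=np.zeros(d.shape,bool);roi[110:310,270:390]=1;roi&=d>0
H,S,V=[h[...,i].astype(int) for i in range(3)]
c=np.array([.45,-.1532]);yaw=-.325;a=np.array([np.cos(yaw),np.sin(yaw)]);b=np.array([-a[1],a[0]])
g=roi&(((H>45)&(H<85)&(S>120))|((S<40)&(V>170)))&(P[...,2]>.09)
q=(P[g][:,:2]-c)@np.stack([a,b],1)
for s in np.arange(-.11,.18,.02):
    m=abs(q[:,0]-s)<.01
    if m.sum()>8: print(round(s,3),m.sum(),q[m,1].min().round(4),q[m,1].max().round(4),(q[m,1].min()/2+q[m,1].max()/2).round(4))
# foot: low band, and lever points, rear black
for lo,hi,nm in ((.009,.02,'foot'),(.085,.104,'bodytop'),(.06,.14,'all')):
    Q=P[roi&(P[...,2]>lo)&(P[...,2]<hi)];q=(Q[:,:2]-c)@np.stack([a,b],1);q=q[abs(q[:,1])<.075];print(nm,np.percentile(q[:,0],[0,1,99,100]),np.percentile(q[:,1],[0,1,99,100]))
y=roi&(H>20)&(H<32)&(S>170)&(V>150);Q=P[y];q=(Q[:,:2]-c)@np.stack([a,b],1)
for s in np.arange(.055,.105,.005):
    m=abs(q[:,0]-s)<.0025
    if m.any(): print('lever',s.round(3),m.sum(),np.median(Q[m,2]).round(4),q[m,1].min().round(4),q[m,1].max().round(4))
s=state();print(s['joint_positions'])
```

```text
-0.09 117 -0.0185 0.0153 -0.0016
-0.07 64 -0.0185 0.0168 -0.0009
-0.05 178 -0.0191 0.0191 0.0
-0.03 170 -0.0196 0.0156 -0.002
-0.01 169 -0.0193 0.0156 -0.0018
0.01 167 -0.0191 0.0157 -0.0017
0.03 163 -0.0194 0.0157 -0.0019
0.05 161 -0.0189 0.0157 -0.0016
0.07 94 -0.0172 0.0163 -0.0005
0.11 92 -0.0175 0.0162 -0.0006
0.13 154 -0.0198 0.0182 -0.0008
0.15 134 -0.0195 0.0134 -0.0031
0.17 66 -0.0194 0.0114 -0.004
foot [-0.12123396 -0.11979141  0.14234113  0.14827134] [-0.04740014 -0.04655535  0.04236181  0.04295635]
bodytop [-0.14410491 -0.12501838  0.17143589  0.20408448] [-0.02497346 -0.02177257  0.04126413  0.04528636]
all [-0.14748914 -0.13626652  0.18655845  0.20779823] [-0.02497346 -0.0212953   0.04218233  0.04581753]
lever 0.06 6 0.1306 -0.0077 0.0047
lever 0.065 20 0.1311 -0.0099 0.0072
lever 0.07 12 0.1268 -0.0087 0.0067
lever 0.075 18 0.1201 -0.0172 0.0072
lever 0.08 17 0.1136 -0.0089 0.0068
lever 0.085 14 0.1091 -0.0091 0.0076
lever 0.09 21 0.1046 -0.0114 0.007
lever 0.095 12 0.1005 -0.0109 0.0066
[-1.17500674e+00  2.38709854e-01 -1.41729150e-02  1.31915908e+00
  1.43345055e-05  1.57079978e+00]
```

Measured pose: yaw ≈ -0.325 rad, origin ≈ (0.461, -0.159). The lever tip and the 270 mm foot both agree with this. Now I'll move behind the lever with the jaws shut.

Call:
step_arm([
  [0.469, -0.238, 0.06, 0, 0, 0.23, -1],
  [0.469, -0.238, 0.06, 0, 0, 0.23, -1],
  [0.469, -0.238, 0.06, 0, 0, 0.23, -1],
  [0.469, -0.238, 0.06, 0, 0, 0.23, -1],
  [0.469, -0.238, 0.06, 0, 0, 0.23, -1],
  [0.469, -0.238, 0.06, 0, 0, 0.23, -1],
  [0.469, -0.238, 0.06, 0, 0, 0.23, -1],
  [0.469, -0.238, 0.06, 0, 0, 0.23, -1],
  [0.469, -0.238, 0.06, 0, 0, 0.23, -1],
  [0.469, -0.238, 0.06, 0, 0, 0.23, -1],
  [0.469, -0.238, 0.06, 0, 0, 0.23, -1],
], grip_force=30)

```text
t: 1.48
tool_pos: [0.4744, -0.1652, 0.1836]
eef_rot: [0.987, -0.164, 0.0, 0.0]
ft_force: [-0.1, -0.3, -0.1]
gripper_width: 0.0002
```

```bash
cat >> h.py <<'E'
O=np.array([.4613,-.1589,0]);YAW=-.325
Rs=np.array([[np.cos(YAW),-np.sin(YAW),0],[np.sin(YAW),np.cos(YAW),0],[0,0,1]])
def tcp():
    s=state();from scipy.spatial.transform import Rotation as R_
    e=R_.from_quat(s['eef_rot']).as_matrix();print('t',round(s['t'],2),'tcp in sander mm',((s['tool_pos']-O)@Rs*1e3).round(1),'F',np.round(s['ft_force'],1),'w',round(s['gripper_width'],4),'toolx',(Rs.T@e[:,0]).round(3),'toolz',e[:,2].round(3))
def pic(name):
    for n in ("top","side"):
        p,d=snapshot(n);np.savez(f"pics/{n}_{name}.npz",p=p,d=d)
        c=p[100:320,260:480] if n=="top" else p[170:330,150:400]
        yield cv2.resize(c,None,fx=350/c.shape[0],fy=350/c.shape[0],interpolation=cv2.INTER_CUBIC)
def look(name): cv2.imwrite(f"pics/{name}.png",np.hstack(list(pic(name)))[:, :800])
E
python3 -c "
from h import *
tcp();look('a')"
```

```text
t 1.48 tcp in sander mm [ 14.5  -1.8 183.6] F [-0.1 -0.3 -0.1] w 0.0002 toolx [ 1.    -0.004  0.   ] toolz [ 0. -0. -1.]
```

View pics/a.png

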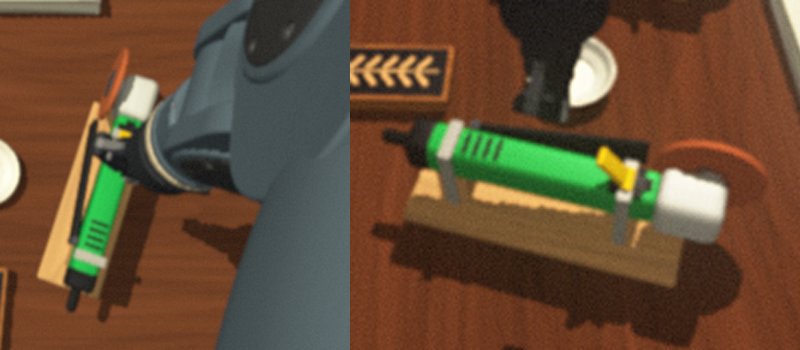

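The shut fingers hang above the body behind the yellow lever, which still leans back (crop pixel (615,168) in the side view). I'll descend to 122 mm height and push forward.

Call:
step_arm([
  [0, 0, 0.04, 0, 0, 0, -1],
  [0, 0, 0.077, 0, 0, 0, -1],
  [0, 0, 0.077, 0, 0, 0, -1],
  [0.015, 0, 0.077, 0, 0, 0, -1],
  [0.025, 0, 0.077, 0, 0, 0, -1],
  [0.035, 0, 0.077, 0, 0, 0, -1],
  [0.045, 0, 0.077, 0, 0, 0, -1],
  [0.055, 0, 0.077, 0, 0, 0, -1],
  [0.063, 0, 0.077, 0, 0, 0, -1],
  [0.069, 0, 0.077, 0, 0, 0, -1],
  [0.073, 0, 0.077, 0, 0, 0, -1],
  [0.076, 0, 0.077, 0, 0, 0, -1],
  [0.076, 0, 0.077, 0, 0, 0, -1],
])

```text
t: 3.2
tool_pos: [0.5329, -0.1836, 0.1217]
eef_rot: [0.987, -0.163, 0.0, -0.0]
ft_force: [-0.6, 0.9, 0.4]
gripper_width: -0.0007
```

```bash
python3 -c "
from h import *
tcp();look('b')"
```

```text
t 3.2 tcp in sander mm [ 75.8  -0.6 121.7] F [-0.6  0.9  0.4] w -0.0007 toolx [ 1.    -0.002  0.   ] toolz [ 0. -0. -1.]
```

View pics/b.png

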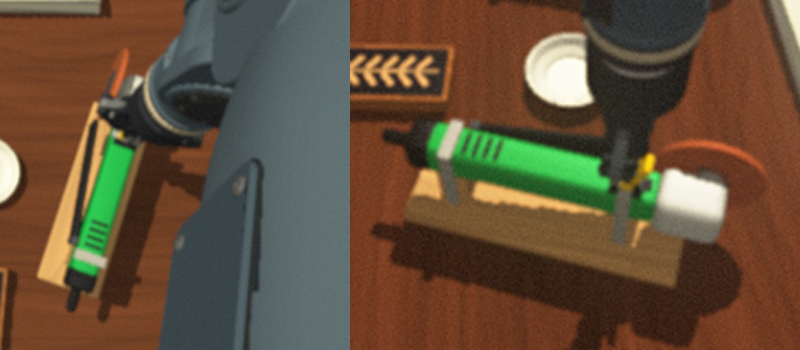

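The lever now leans forward ahead of the fingers, at crop pixel (642,170). The force is still under 1 N, so it isn't on its stop yet. I'll push on in small steps.

Call:
step_arm([
  [0.002, 0, 0, 0, 0, 0, -1],
  [0.004, 0, 0, 0, 0, 0, -1],
  [0.006, 0, 0, 0, 0, 0, -1],
  [0.006, 0, 0, 0, 0, 0, -1],
])

```text
t: 3.8
tool_pos: [0.5375, -0.1852, 0.1217]
eef_rot: [0.987, -0.163, 0.0, -0.0]
ft_force: [-1.1, -1.3, 0.0]
gripper_width: -0.0001
```

Call:
step_arm([
  [0.002, 0, 0, 0, 0, 0, -1],
  [0.004, 0, 0, 0, 0, 0, -1],
  [0.004, 0, 0, 0, 0, 0, -1],
])

```text
t: 4.18
tool_pos: [0.5406, -0.1862, 0.1217]
eef_rot: [0.987, -0.163, 0.0, -0.0]
ft_force: [-0.2, 1.0, -0.8]
gripper_width: -0.0
```

Call:
step_arm([
  [0.002, 0, 0, 0, 0, 0, -1],
  [0.004, 0, 0, 0, 0, 0, -1],
  [0.004, 0, 0, 0, 0, 0, -1],
])

```text
t: 4.55
tool_pos: [0.5417, -0.1866, 0.1215]
eef_rot: [0.987, -0.163, -0.002, -0.0]
ft_force: [-7.6, 2.4, 4.8]
gripper_width: -0.0001
```

```bash
python3 -c "
from h import *
tcp();look('c')"
```

```text
t 4.55 tcp in sander mm [ 85.   -0.6 121.5] F [-7.6  2.4  4.8] w -0.0001 toolx [ 1.    -0.002 -0.003] toolz [-0.003  0.001 -1.   ]
```

View pics/c.png

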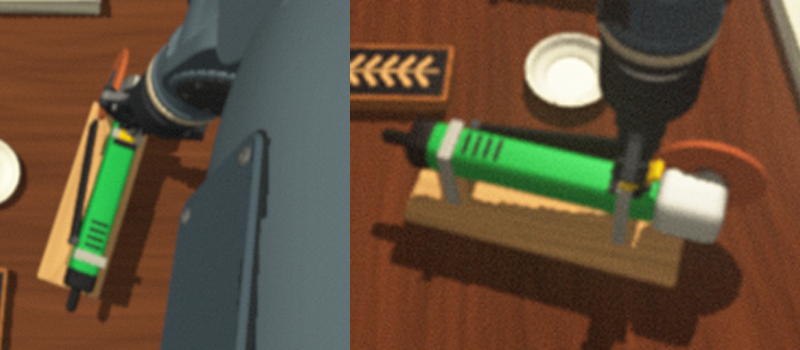

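The force jumped to about 8 N and the travel stopped, so the lever is on its forward stop, at (655,172). I'll back off, rise, open the jaws and move over the paddle.

Call:
step_arm([
  [-0.02, 0, 0, 0, 0, 0, -1],
  [-0.03, 0, -0.04, 0, 0, 0, -1],
  [-0.06, -0.003, -0.075, 0, 0, 0, 1],
  [-0.096, -0.0065, -0.075, 0, 0, 0, 1],
  [-0.096, -0.0065, -0.075, 0, 0, 0, 1],
  [-0.096, -0.0065, -0.075, 0, 0, 0, 1],
  [-0.096, -0.0065, -0.075, 0, 0, 0, 1],
  [-0.096, -0.0065, -0.075, 0, 0, 0, 1],
])

```text
t: 5.65
tool_pos: [0.4722, -0.1591, 0.1813]
eef_rot: [0.987, -0.162, -0.0, -0.001]
ft_force: [1.1, -0.3, 0.0]
gripper_width: 0.0856
```

```bash
python3 -c "
from h import *
tcp();look('d')"
```

```text
t 5.65 tcp in sander mm [ 10.4   3.4 181.3] F [ 1.1 -0.3  0. ] w 0.0856 toolx [ 1.     0.    -0.001] toolz [-0.     0.001 -1.   ]
```

View pics/d.png

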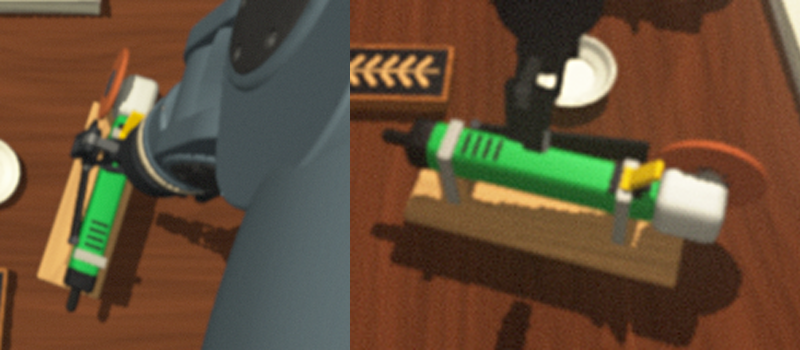

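The lever stays forward at (645,175), and the open jaws are over the body and paddle. I'll descend to straddle them.

Call:
step_arm([
  [0, -0.002, 0.04, 0, 0, 0, 1],
  [0, -0.002, 0.075, 0, 0, 0, 1],
  [0, -0.002, 0.1, 0, 0, 0, 1],
  [0, -0.002, 0.125, 0, 0, 0, 1],
  [0, -0.002, 0.147, 0, 0, 0, 1],
  [0, -0.002, 0.147, 0, 0, 0, 1],
], grip_force=30)

```text
t: 6.5
tool_pos: [0.4713, -0.1578, 0.063]
eef_rot: [0.987, -0.161, -0.001, -0.001]
ft_force: [0.4, -0.1, -0.1]
gripper_width: 0.0854
```

```bash
python3 -c "
from h import *
tcp()"
```

```text
t 6.5 tcp in sander mm [ 9.1  4.2 63. ] F [ 0.4 -0.1 -0.1] w 0.0854 toolx [ 1.     0.001 -0.003] toolz [-0.002  0.003 -1.   ]
```

There was no contact on the way down. Now I'll close gradually and hold.

Call:
step_arm([
  [0, 0, 0, 0, 0, 0, 0.4],
  [0, 0, 0, 0, 0, 0, 0.2],
  [0, 0, 0, 0, 0, 0, 0],
  [0, 0, 0, 0, 0, 0, -0.3],
  [0, 0, 0, 0, 0, 0, -0.3],
  [0, 0, 0, 0, 0, 0, -0.3],
], grip_force=30)

```text
t: 7.25
tool_pos: [0.4731, -0.1587, 0.0656]
eef_rot: [0.987, -0.161, 0.001, -0.001]
ft_force: [-0.5, -1.4, 8.1]
gripper_width: 0.044
```

```bash
python3 -c "
from h import *
tcp();look('e')"
```

```text
t 7.25 tcp in sander mm [11.1  3.9 65.6] F [-0.5 -1.4  8.1] w 0.044 toolx [1.    0.001 0.003] toolz [ 0.003  0.001 -1.   ]
```

View pics/e.png

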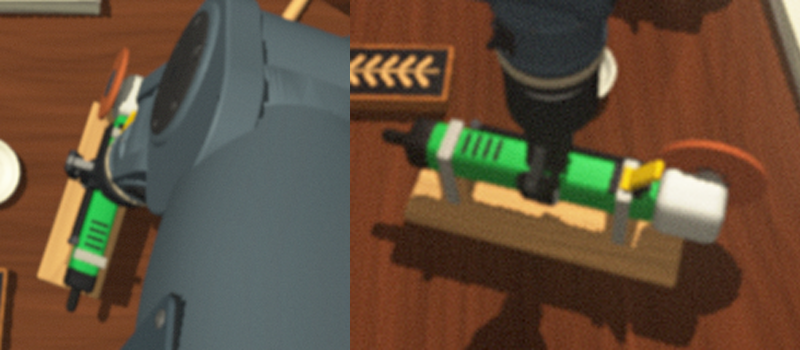

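The opening is 44 mm, against 45 mm expected with the paddle home, and the lever is still forward. I'll hold for about a second, then let go, rise clear and look.

Call:
step_arm([
  [0, 0, 0, 0, 0, 0, -0.3],
  [0, 0, 0, 0, 0, 0, -0.3],
  [0, 0, 0, 0, 0, 0, -0.3],
  [0, 0, 0, 0, 0, 0, -0.3],
  [0, 0, 0, 0, 0, 0, -0.3],
  [0, 0, 0, 0, 0, 0, -0.3],
  [0, 0, 0, 0, 0, 0, -0.3],
  [0, 0, 0, 0, 0, 0, -0.3],
])

```text
t: 8.35
tool_pos: [0.4731, -0.1587, 0.0656]
eef_rot: [0.987, -0.161, 0.001, -0.001]
ft_force: [-1.0, -1.4, 7.6]
gripper_width: 0.044
```

Call:
step_arm([
  [0, 0, 0, 0, 0, 0, 1],
  [0, 0, 0, 0, 0, 0, 1],
  [0, 0, 0, 0, 0, 0, 1],
  [0, 0, 0, 0, 0, 0, 1],
  [0, 0, 0, 0, 0, 0, 1],
  [0, 0, 0, 0, 0, 0, 1],
])

```text
t: 9.1
tool_pos: [0.4721, -0.1582, 0.0641]
eef_rot: [0.987, -0.161, 0.0, -0.001]
ft_force: [-0.8, 0.3, -0.4]
gripper_width: 0.0854
```

Call:
step_arm([
  [0, 0, -0.03, 0, 0, 0, 1],
  [0, 0, -0.08, 0, 0, 0, 1],
  [0, 0, -0.14, 0, 0, 0, 1],
  [0, 0, -0.2, 0, 0, 0, 1],
  [-0.1, 0.1, -0.2, 0, 0, 0, 1],
  [-0.1, 0.2, -0.2, 0, 0, 0, 1],
  [-0.1, 0.25, -0.2, 0, 0, 0, 1],
  [-0.1, 0.25, -0.2, 0, 0, 0, 1],
  [-0.1, 0.25, -0.2, 0, 0, 0, 1],
  [-0.1, 0.25, -0.2, 0, 0, 0, 1],
])

```text
t: 10.35
tool_pos: [0.3326, -0.3223, 0.2236]
eef_rot: [0.987, -0.161, 0.0, -0.001]
ft_force: [-0.1, -0.6, 0.4]
gripper_width: 0.0853
```

```bash
python3 -c "
from h import *
tcp();look('f')
for n,f in (('top','top0'),('top','top_f')):
    z=np.load(f'pics/{f}.npz');p,d=z['p'],z['d'];q=(cloud(n,d)-O)@Rs;h=cv2.cvtColor(p,cv2.COLOR_BGR2HSV).astype(int)
    m=(d>0)&(h[...,2]<70)&(abs(q[...,2]-.093)<.01)&(q[...,1]>.015)&(q[...,1]<.055)
    for s in (0,.03,.06): 
        k=m&(abs(q[...,0]-s)<.012); print(f,s,k.sum(),np.percentile(q[k][:,1],[5,50,95]).round(4) if k.sum() else '')
    y=(d>0)&(h[...,0]>20)&(h[...,0]<32)&(h[...,1]>170)&(abs(q[...,0]-.08)<.05)&(abs(q[...,1])<.02)&(q[...,2]>.115);print('lever x',np.percentile(q[y][:,0],[5,50,95]) if y.any() else '')
"
```

```text
t 10.35 tcp in sander mm [ -69.8 -196.   223.6] F [-0.1 -0.6  0.4] w 0.0853 toolx [ 1.     0.001 -0.   ] toolz [ 0.     0.002 -1.   ]
top0 0 34 [0.0314 0.0346 0.0369]
top0 0.03 36 [0.0351 0.0385 0.0412]
top0 0.06 35 [0.0398 0.0425 0.0451]
lever x [0.04930274 0.05640878 0.06588597]
top_f 0 35 [0.0315 0.0345 0.0369]
top_f 0.03 34 [0.0352 0.0385 0.0411]
top_f 0.06 34 [0.0395 0.0425 0.0449]
lever x [0.08688524 0.09366343 0.1005445 ]
```

View pics/f.png

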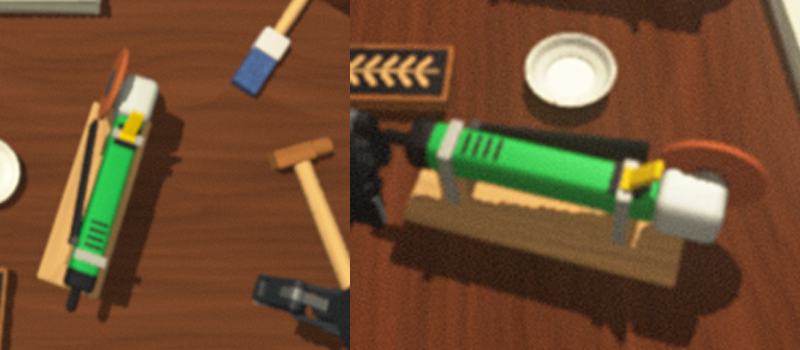

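The lever leans forward at (132,125) with its tip at x ≈ 101 mm. The paddle is back at its starting line to within 0.5 mm, and the gripper is clear.

```bash
python3 -c "
from workcell import *
print(finish_job())"
```

```text
the job is handed in; nothing more can be done
None
```

The green sander had its test run and the job is handed in; `finish_job()` gives no verdict.

- **Lever:** I pushed it forward with the shut fingers until the force rose to about 8 N at its stop. In the last image its tip is at x ≈ 101 mm, the value given for fully forward.
- **Paddle:** I squeezed it by straddling the body at x ≈ 10 mm with a 30 N grip, and held it home for over a second. The opening was 44 mm, against 45 mm expected with the paddle home.
- **Release:** The paddle sprang out again to its starting position, within 0.5 mm in the top view.
- **Clearance:** The gripper ended well clear of everything, with readings under 1 N. The arm never went near the orange sander. The run took about 10.4 s.

**One disagreement:** the lever met its stop about 7 mm farther forward than I calculated. I put that down to the fingertip shape or a few millimetres of error in the pose estimate; it did not affect the result.

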